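Angle the long comb out of a half-opening drawer

TASK

Pull the top drawer of the clear drawer unit out to its stop, then take out the wooden comb: it is longer than the drawer's opening, so tilt it handle end up and draw it out diagonally, without prying it against the unit's top panel. Finish holding the comb in the gripper, roughly level and still, with both its ends at least 5 cm higher than the top of the unit and nothing else supporting it. Leave the top drawer open, the lower drawer shut and the bottle, flask and tumbler standing where they are.

Things in the scene. Friction and masses are not known exactly. Their poses are not given: they have to be found in the camera images.
- unit: Mini drawer unit of clear polystyrene, two drawers one above the other, fixed on the tray; 232 mm deep (x), 210 wide (y), 122 high. Origin: centre of its underside, 6 mm above the dresser top. Front faces its own -x: the front edge of its top panel is at x = -116 mm. Top panel 4 mm thick: underside at z = 118, upper face at z = 122.
- unit_top: The unit's flat top panel, part of the unit and with the same origin and axes: 232 x 210 mm, 4 mm thick. Its front edge (unit x = -116 mm, underside at unit z = 118 mm) overhangs the head of the comb when the drawer is out.
- top_drawer (a joint): How far the top drawer is pulled out along the unit's -x, m: 0 shut, 0.11 at its stop (it opens only half its length and cannot come out); about 1 N of friction, starts at 0 to 0.018. Front panel 4 mm thick, 208 wide; its inner face is at unit x = -116 mm minus this value; it reaches up to unit z = 117 mm, almost to the top panel, so nothing passes out level over it.
- top_drawer_in (a point): Top drawer's inner floor (unit z = 60 mm), at the foot of the front panel's inner face, mid-width of the comb's compartment (unit y = +33 mm); moves with the drawer. Inside the drawer is 221 mm long, side walls 52 mm high. A lengthwise divider 35 mm high at unit y = -34 to -31 mm splits it: the comb lies in the part from y = -31 to +97 mm; a round compact and a lipstick, fixed, in the other.
- top_drawer_knob (a point): Middle of the top drawer's knob: a round metal knob 22 mm in diameter on a thin stem, its axis along the unit's x, its head standing 9 to 31 mm out from the front panel; this point is 20 mm in front of the panel's outer face, at unit y = 0, z = 88 mm (34 mm below the top of the unit). Moves with the drawer.
- lower_drawer (a joint): How far the lower drawer is out, m: 0 shut (as it starts). It has the same knob, 58 mm below the upper one.
- comb: Wide-toothed beech comb, 185 mm long, 9 thick, about 42 g, flat on the top drawer's floor. Origin: underside, mid-length, on the handle's centre line. x runs from handle to head, z up. Handle: x = -92.5 to 0 mm, 18 wide (y = -9 to 9). Head: x = 0 to 92.5, y = -9 to 36, teeth to +y. Starts handle to the unit's front, within 0.08 rad of the unit's x, 30 mm or more free either side of the handle.
- comb_handle_end (a point): Tip of the handle, at mid-thickness (comb x = -92.5, y = 0, z = 4.5 mm).
- comb_head_end (a point): Far end of the head, on the line of the handle, at mid-thickness (comb x = 92.5, y = 0, z = 4.5 mm).
- comb_grip (a point): A good place to grip the handle across its 18 mm width: 38 mm from its tip, at mid-thickness (comb x = -54.5, y = 0, z = 4.5 mm). The comb rides along with the drawer, and may lag a little, when the drawer is pulled.
- tray: Black ceramic tray 290 x 460 mm, floor 6 mm thick, rim 13 mm high; fixed. Origin: centre of its underside. The unit stands on its +y half, the other things on its -y half.
- bottle: Bystander: square glass bottle, 50 x 50 mm, 181 high with its stopper. Origin: centre of its underside.
- flask: Bystander: round flask with a silver cap, 76 mm in diameter, 122 high. Origin: centre of its underside.
- tumbler: Bystander: ribbed glass tumbler of hair ties, 74 mm in diameter, 92 high. Origin: centre of its underside.

How it is judged:
By the outcome, as a careful person would: the job done as asked, in the order asked, and still so for the second after the job is handed in, while the arm keeps its last pose, push and grip.
It also fails if it takes over 45 s, if anything falls off the work surface, if the arm or the gripper's body presses on something with over 40 N, if the wrist force passes 120 N, or if a joint passes its speed limit or range.

ROBOT

A 6-joint arm with a two-finger parallel gripper is mounted at the origin on the work surface. World frame = base frame: x ahead of the robot, y to its left, z up, the work surface at z = 0. Lengths are in m, angles in rad, forces in N, time in s.
With the tool pointing down it reaches from about 0.3 to 0.85 m from the base axis. Payload 5.4 kg.
Tool frame: the origin (TCP) lies between the finger pads; the fingertips stand ahead of it and the grasp point (between the pads) lies 2 mm behind it (robot.finger_overhang is the z of the fingertips in the tool frame, in m); z points along the fingers, y is the direction in which the jaws open and shut (so a half turn about z gives the same grasp; the last joint's range is limited). The gripper opens to 85 mm and grips with 20 to 120 N. Pads are 22 mm wide; open, the fingers measure 114 mm over their backs; the gripper's body (76 mm by 85 mm) begins 54 mm behind the grasp point. The pads swing forward as they close: fully open they stand 13 mm farther back than shut.
Start: joints at [-1.326, 0.158, 1.597, -0, 1.386, -0.21], TCP at [0.253, -0.517, 0.248] pointing down, gripper open.
Joint ranges: [-2.91, 2.91], [-0.94, 2.29], [0.18, 2.7], [-1.29, 4.43], [0.17, 2.64], [-3, 3]. Speed limits (rad/s): [2.57, 2.57, 3.14, 3.14, 3.14, 3.14].

INTERFACE

Orientations are given as a rotation vector (axis times angle).
In Python, from rig import monitor, optics, close_job, robot gives the robot as it stands.
- The arm moves only by the tool move_arm, never from a script. Its argument "rows" is one flat list of numbers, 7 for each row, row after row: the shift along the tool's x, y, z in units of 60 mm (1.0 is 60 mm), then the turn, a rotation vector about the tool's x, y, z in degrees, then the gripper command: -1 is fully open, 1 is shut, values between are in proportion. A call has 1 to 12 rows; each row shifts and turns the commanded pose from where the row before left it, along the tool's axes as they then stand; what a row does not reach is not made up. A row lasts 1/8 s, in which the tool goes at most 62.5 mm and 10.7 degrees, less where a joint would pass 70% of its speed; a pose out of reach is approached as far as the arm can. A call is refused whole if a number of a shift passes 1 or a number of a turn 10.7, either way. A call with a gripper value outside its range is refused whole. The fingers move at their own pace and stop on an object; the grip force is fixed at half the most. Time passes only in rows, so rows that do not move let the fingers close. It gives the time, the measured TCP pose, the force and the opening at its end, in the units of the state.
- monitor.get_state(): the state, without advancing time (a new reading comes with each control period).
- optics.grab_frame(name): name is "scene" or "top" or "wrist"; returns a dict with "image" (384x512x3 uint8, blue, green, red), "z_map" (384x512 float32, m along the optical axis (not along the pixel's ray), 0 where there is no reading), "vfov" (degrees; the focal length in pixels is half the picture's height over the tangent of half this angle, whatever the lens; pixels are square), "cx", "cy" (the principal point, pixels), "distortion" ([k1, k2, p1, p2, k3] as OpenCV has them; the pictures are not rectified), "world_from_camera" (4x4, takes a point from camera to world coordinates). Camera axes: x right, y up, looking along -z (the intrinsics and any distortion apply to the point x, -y, -z); pixel columns grow to the right and rows downward; lengths in m; the calibration is good to about 2 mm. A picture is of the moment at which its call begins.
- close_job(): hands the job in, once; it reports no verdict.
The state is a dict: "time": time; "joint_positions": joint angles; "joint_velocities": joint speeds; "joint_torque": joint torques, N m; "tcp_pos": TCP position; "tcp_rot": TCP orientation; "contact_force": force on the tool from outside, world axes, zero at the start; "wrist_torque": the same for the moment, N m; "finger_gap": finger opening in m.
Only numpy, scipy, OpenCV 4.12 (cv2) and the standard library are available. Lean on these libraries where they do the work, as an engineer would, in place of code of your own. Each camera call takes 0.05 s, during which the arm holds its last target. There are 200 camera calls.

## Working session

There is one attempt and no reset: what is moved stays moved. The work goes in short steps, Python scripts to look and compute and a tool call to move; the robot and the scene stay as the last step left them, time stands still between calls to the robot, and variables do not carry over. Pictures are saved under pics/ and viewed, about 8 in all and at most 12, crops included, and the job is handed in when it is done.

Besides the shell and the picture viewer there is one more tool, called by a JSON object that holds its "api" and its "payload". move_arm: Moves the arm, as the interface text tells. Its arguments: {"type":"object","properties":{"rows":{"type":"array","items":{"type":"number"}}},"required":["rows"]}

```bash
mkdir -p pics; ls; cat > h.py <<'E'
import numpy as np, cv2
from scipy.spatial.transform import Rotation as R
from rig import monitor, optics, close_job, robot
def grab(n): return optics.grab_frame(n)
def K(f):
    h,w=f["image"].shape[:2]; F=h/2/np.tan(np.radians(f["vfov"])/2)
    return np.array([[F,0,f["cx"]],[0,F,f["cy"]],[0,0,1.]])
def rays(f,uv):
    p=cv2.undistortPoints(np.array(uv,float).reshape(-1,1,2),K(f),np.array(f["distortion"],float)).reshape(-1,2)
    d=np.c_[p[:,0],-p[:,1],-np.ones(len(p))]; T=np.array(f["world_from_camera"])
    return T[:3,3], d@T[:3,:3].T
def on_z(f,uv,z):
    o,d=rays(f,uv); return o+d*((z-o[2])/d[:,2])[:,None]
def depthpt(f,uv):
    o,d=rays(f,uv); uv=np.array(uv,int).reshape(-1,2); return o+d*f["z_map"][uv[:,1],uv[:,0]][:,None]
def proj(f,P):
    T=np.linalg.inv(np.array(f["world_from_camera"])); p=np.array(P,float).reshape(-1,3)@T[:3,:3].T+T[:3,3]
    p=p*[1,-1,-1]; return cv2.projectPoints(p,np.zeros(3),np.zeros(3),K(f),np.array(f["distortion"],float))[0].reshape(-1,2)
def st():
    s=monitor.get_state(); print({k:np.round(s[k],3).tolist() for k in ("time","tcp_pos","tcp_rot","contact_force","finger_gap","joint_positions")}); print(np.round(R.from_rotvec(s["tcp_rot"]).as_matrix(),3)); return s
E
python3 - <<'E'
from h import *
s=st(); print(robot.finger_overhang)
a=[]
for n in("scene","top"):
    f=grab(n); cv2.imwrite(f"pics/{n}0.png",f["image"]); print(n,f["vfov"],f["cx"],f["cy"],f["distortion"],np.round(f["world_from_camera"],3).tolist())
    np.save(f"{n}0.npy",f,allow_pickle=True)
E
```

```text
pics
{'time': 0.0, 'tcp_pos': [0.252, -0.516, 0.247], 'tcp_rot': [-3.059, -0.708, 0.0], 'contact_force': [-0.538, -0.726, -0.744], 'finger_gap': 0.086, 'joint_positions': [-1.326, 0.159, 1.598, 0.0, 1.386, -0.21]}
[[ 0.898  0.439 -0.   ]
 [ 0.439 -0.898  0.002]
 [ 0.    -0.002 -1.   ]]
0.017
scene 54.62554717793115 250.47923923430682 193.87104809309406 [-0.08456549  0.          0.          0.          0.        ] [[0.59, -0.588, 0.553, 1.052], [0.807, 0.439, -0.395, -0.319], [-0.011, 0.679, 0.734, 0.589], [0.0, 0.0, 0.0, 1.0]]
top 44.21889720056207 252.77747251094914 190.41564409447668 [0.03623602 0.         0.         0.         0.        ] [[0.021, 0.989, -0.146, 0.515], [-1.0, 0.019, -0.016, -0.064], [-0.013, 0.147, 0.989, 1.004], [0.0, 0.0, 0.0, 1.0]]
```

View pics/scene0.png

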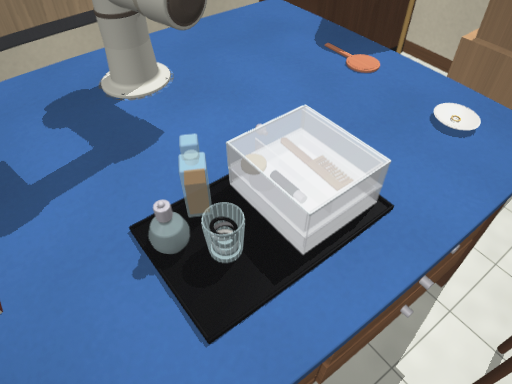

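View pics/top0.png

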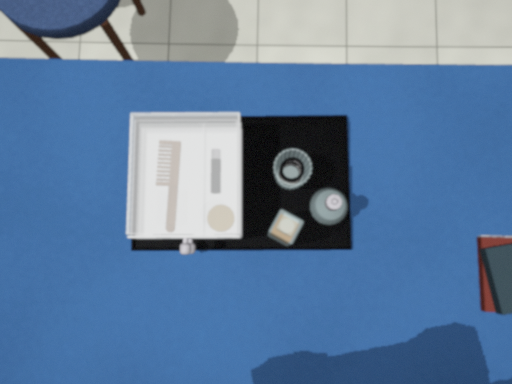

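Scene view: unit at about (307,175), its front towards the robot. Top view: unit spans (128–242, 112–240), knob at (187,246), comb from handle tip (171,231) to head (170,140), and bystanders at (292,168), (328,206) and (286,227).

```bash
python3 - <<'E'
from h import *
f=np.load("top0.npy",allow_pickle=True).item(); g=np.load("scene0.npy",allow_pickle=True).item()
im=f["image"].astype(int)
# white unit
m=((im.min(2)>150)).astype(np.uint8)*255; m[:105]=0; m[260:]=0; m[:,:110]=0; m[:,246:]=0
c=max(cv2.findContours(m,0,2)[0],key=cv2.contourArea); r=cv2.minAreaRect(c); b=cv2.boxPoints(r); print("unit rect",r,b.round(1).tolist())
print("at top z .128:",on_z(f,b,.128).round(4).tolist())
# tray
t=((im.max(2)<45)).astype(np.uint8)*255; c=max(cv2.findContours(t,0,2)[0],key=cv2.contourArea); b2=cv2.boxPoints(cv2.minAreaRect(c)); print("tray",on_z(f,b2,.013).round(4).tolist())
# comb: brownish (R-B)
roi=(im[...,2]-im[...,0]>18).astype(np.uint8)*255; roi[:130]=0; roi[236:]=0; roi[:,:145]=0; roi[:,195:]=0
P=cv2.findNonZero(roi).reshape(-1,2); print("comb px",P.min(0),P.max(0),len(P))
for y in (150,160,195,205,215,222,228): 
    x=P[P[:,1]==y][:,0]; print(y,x.min(),x.max(),on_z(f,[[x.mean(),y]],.075)[0].round(4)) if len(x) else 0
print(on_z(f,[[171,P[:,1].min()],[171,P[:,1].max()]],.073).round(4).tolist())
print("knob",on_z(f,[[187,246],[187,254]],.094).round(4).tolist())
print("bystander", [on_z(f,[p],z)[0].round(3).tolist() for p,z in(((292,166),.098),((333,202),.128),((290,222),.187))])
cv2.imwrite("pics/c1.png",np.hstack([cv2.resize(f["image"][100:265,115:255],None,fx=3.3,fy=3.3,interpolation=2),np.zeros((544,1,3),np.uint8)]))
# scene depth of top?
for p in((307,110),(262,140)): print(depthpt(g,[p]).round(3),)
print(depthpt(f,[(187,246),(185,180),(135,180)]).round(3).tolist())
cs=[]
E
```

```text
unit rect ((183.5, 182.5), (141.0, 115.0), 90.0) [[126.0, 112.0], [241.0, 112.0], [241.0, 253.0], [126.0, 253.0]]
at top z .128: [[0.7922, 0.1972, 0.128], [0.7962, -0.0239, 0.128], [0.5277, -0.0304, 0.128], [0.5236, 0.1811, 0.128]]
tray [[0.8201, 0.0832, 0.013], [0.8256, -0.2522, 0.013], [0.5445, -0.2498, 0.013], [0.5378, 0.0722, 0.013]]Traceback (most recent call last):
  File "<stdin>", line 12, in <module>
AttributeError: 'NoneType' object has no attribute 'reshape'
```

```bash
python3 - <<'E'
from h import *
f=np.load("top0.npy",allow_pickle=True).item(); g=np.load("scene0.npy",allow_pickle=True).item()
im=f["image"].astype(int)
print([(p,im[p[1],p[0]].tolist()) for p in((172,210),(171,150),(190,210),(150,210))])
d=im[...,2]-im[...,0]
roi=(d>8).astype(np.uint8)*255; roi[:130]=0; roi[236:]=0; roi[:,:145]=0; roi[:,195:]=0
P=cv2.findNonZero(roi)
if P is not None:
  P=P.reshape(-1,2); print("comb px",P.min(0),P.max(0),len(P))
  for y in (150,160,195,205,215,222,228): 
    x=P[P[:,1]==y][:,0]
    if len(x): print(y,x.min(),x.max(),on_z(f,[[x.mean(),y]],.075)[0].round(4))
  print(on_z(f,[[171,P[:,1].min()],[171,P[:,1].max()]],.073).round(4).tolist())
print("knob",on_z(f,[[187,246],[187,254]],.094).round(4).tolist())
print("bystander", [on_z(f,[p],z)[0].round(3).tolist() for p,z in(((292,166),.098),((333,202),.128),((290,222),.187))])
print(depthpt(f,[(187,246),(185,180),(135,180)]).round(3).tolist())
cv2.imwrite("pics/c1.png",np.hstack([cv2.resize(f["image"][100:265,115:255],None,fx=3,fy=3,interpolation=2),cv2.resize(g["image"][100:250,220:350],None,fx=2.9,fy=3.3,interpolation=2)]))
E
```

```text
[((172, 210), [184, 190, 198]), ((171, 150), [190, 195, 200]), ((190, 210), [227, 227, 226]), ((150, 210), [227, 227, 226])]
comb px [157 141] [179 231] 807
150 161 179 [0.7316 0.1125 0.075 ]
160 171 178 [0.7111 0.1098 0.075 ]
195 169 176 [0.64   0.1106 0.075 ]
205 168 175 [0.62   0.1116 0.075 ]
215 168 174 [0.6001 0.1117 0.075 ]
222 167 174 [0.5863 0.112  0.075 ]
228 167 173 [0.5745 0.1125 0.075 ]
[[0.7506, 0.119, 0.073], [0.5687, 0.1106, 0.073]]
knob [[0.5394, 0.0746, 0.094], [0.5243, 0.074, 0.094]]
bystander [[0.698, -0.125, 0.098], [0.625, -0.199, 0.128], [0.582, -0.116, 0.187]]
[[0.539, 0.073, 0.103], [0.662, 0.079, 0.127], [0.66, 0.172, 0.131]]
```

View pics/c1.png

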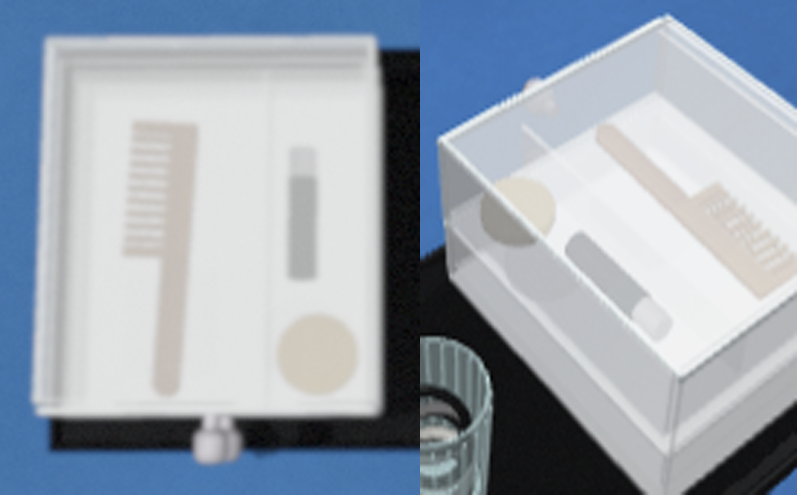

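Crop: panel corners at about (34,404), (383,413), (47,37) and (377,37); the upper knob is at (217,440), the comb handle tip at (166,393), and its head's back edge runs (133..198,122).

```bash
python3 - <<'E'
from h import *
f=np.load("top0.npy",allow_pickle=True).item()
px=np.array([[34,404],[383,413],[377,37],[47,37]])/3+[115,100]-.33
c=on_z(f,px,.128); print(c.round(4).tolist(), c.mean(0)); 
for i in range(4): d=c[(i+1)%4]-c[i]; print(np.linalg.norm(d).round(4), np.degrees(np.arctan2(d[1],d[0])).round(2))
s=st(); M=R.from_rotvec(s["tcp_rot"]).as_matrix()
# hover target: above knob, tool down, jaws along world y (unit yaw small)
for tgt in ([.531,.074,.2],):
  print("tool shift/60mm",(M.T@(np.array(tgt)-s["tcp_pos"])/.06).round(2), "yaw of tool x",np.degrees(np.arctan2(M[1,0],M[0,0])))
E
```

```text
[[0.5578, 0.1832, 0.128], [0.5564, -0.0322, 0.128], [0.7962, -0.0226, 0.128], [0.7923, 0.1889, 0.128]] [0.67569133 0.07932641 0.128     ]
0.2154 -90.37
0.24 2.3
0.2115 91.05
0.2346 -178.62
{'time': 0.1, 'tcp_pos': [0.252, -0.516, 0.247], 'tcp_rot': [-3.059, -0.708, 0.0], 'contact_force': [-0.2, -0.909, 0.059], 'finger_gap': 0.085, 'joint_positions': [-1.326, 0.159, 1.598, -0.0, 1.386, -0.21]}
[[ 0.898  0.439 -0.   ]
 [ 0.439 -0.898  0.002]
 [ 0.    -0.002 -1.   ]]
tool shift/60mm [ 8.49 -6.79  0.8 ] yaw of tool x 26.05686791419473
```

{"api": "move_arm", "payload": {"rows": [0, 0, 0, 0, 0, 8.4, -0.2, 0, 0, 0, 0, 0, 8.4, -0.2, 0, 0, 0, 0, 0, 8.3, -0.2, 0.34, -0.8, 0, 0, 0, 0, -0.2, 0.34, -0.8, 0, 0, 0, 0, -0.2, 0.34, -0.8, 0, 0, 0, 0, -0.2, 0.34, -0.8, 0, 0, 0, 0, -0.2, 0.34, -0.8, 0, 0, 0, 0, -0.2, 0.34, -0.8, 0, 0, 0, 0, -0.2, 0.34, -0.8, 0, 0, 0, 0, -0.2, 0.34, -0.8, 0, 0, 0, 0, -0.2, 0.34, -0.8, 0, 0, 0, 0, -0.2]}}

```text
time: 1.6
tcp_pos: [0.4291, -0.0798, 0.2481]
tcp_rot: [3.141, 0.026, -0.0]
contact_force: [1.6, -1.0, -0.4]
finger_gap: 0.051
```

{"api": "move_arm", "payload": {"rows": [0.22, -0.8, 0, 0, 0, 0, -0.2, 0.22, -0.8, 0, 0, 0, 0, -0.2, 0.22, -0.8, 0, 0, 0, 0, -0.2, 0, 0, 0, 0, 0, 0, -0.2, 0, 0, 0, 0, 0, 0, -0.2]}}

```text
time: 2.22
tcp_pos: [0.4658, 0.0629, 0.2479]
tcp_rot: [3.141, 0.027, -0.001]
contact_force: [0.5, -0.2, 0.3]
finger_gap: 0.0513
```

```bash
python3 - <<'E'
from h import *
s=st(); f=grab("wrist"); cv2.imwrite("pics/w1.png",f["image"]); np.save("w1.npy",f,allow_pickle=True)
print(np.round(f["world_from_camera"],3).tolist(),f["vfov"]); print(proj(f,[[.53,.075,.094],[.53,.075,.036],[.56,.079,.128]]).round())
E
```

```text
{'time': 2.225, 'tcp_pos': [0.466, 0.063, 0.248], 'tcp_rot': [3.141, 0.027, -0.001], 'contact_force': [0.461, -0.219, 0.333], 'finger_gap': 0.051, 'joint_positions': [-0.123, -0.12, 1.88, -0.001, 1.382, 1.43]}
[[ 1.     0.017 -0.001]
 [ 0.017 -1.    -0.   ]
 [-0.001  0.    -1.   ]]
[[0.019, 0.962, 0.274, 0.535], [-1.0, 0.018, 0.004, 0.063], [-0.001, -0.274, 0.962, 0.373], [0.0, 0.0, 0.0, 1.0]] 62.29319413253407
[[239. 108.]
 [241. 107.]
 [232.  66.]]
```

View pics/w1.png

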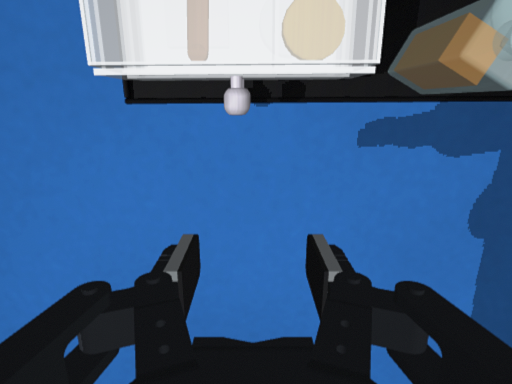

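Wrist view: knob head at about (237,101), its stem top at (237,78), the front edge of the unit along row 68–75, and the comb handle tip at (198,58).

```bash
python3 - <<'E'
from h import *
f=np.load("w1.npy",allow_pickle=True).item()
print(on_z(f,[[237,101],[237,88],[237,114],[237,78]],.096).round(4).tolist())
print("edges front",on_z(f,[[94,70],[377,66],[94,75],[377,72]],.125).round(4).tolist())
print("comb tip",on_z(f,[[198,60]],.073).round(4)); print(depthpt(f,[[237,101],[237,95],[237,106]]).round(4).tolist())
E
```

```text
[[0.5356, 0.0767, 0.096], [0.546, 0.0768, 0.096], [0.525, 0.0767, 0.096], [0.5538, 0.0768, 0.096]]
edges front [[0.5555, 0.1803, 0.125], [0.5621, -0.0268, 0.125], [0.5521, 0.1807, 0.125], [0.558, -0.0273, 0.125]]
comb tip [[0.5697 0.1123 0.073 ]]
[[0.5356, 0.0763, 0.1045], [0.5403, 0.0763, 0.1046], [0.5317, 0.0763, 0.1048]]
```

{"api": "move_arm", "payload": {"rows": [0.55, -0.1, 0, 0, 0, 0, -0.2, 0.55, -0.11, 0, 0, 0, 0, -0.2, 0, 0, 0.6, 0, 0, 0, -0.2, 0, 0, 0.6, 0, 0, 0, -0.2, 0, 0, 0.5, 0, 0, 0, -0.2, 0, 0, 0.5, 0, 0, 0, -0.2, 0, 0, 0.33, 0, 0, 0, -0.2, 0, 0, 0, 0, 0, 0, -0.2, 0, 0, 0, 0, 0, 0, -0.2]}}

```text
time: 3.4
tcp_pos: [0.5326, 0.0759, 0.0975]
tcp_rot: [3.141, 0.024, 0.002]
contact_force: [-0.5, 0.3, -0.2]
finger_gap: 0.0511
```

```bash
python3 - <<'E'
from h import *
s=st(); f=grab("wrist"); cv2.imwrite("pics/w2.png",f["image"])
E
```

```text
{'time': 3.4, 'tcp_pos': [0.533, 0.076, 0.098], 'tcp_rot': [3.141, 0.024, 0.002], 'contact_force': [-0.51, 0.314, -0.179], 'finger_gap': 0.051, 'joint_positions': [-0.083, 0.233, 1.83, -0.0, 1.077, 1.472]}
[[ 1.     0.015  0.002]
 [ 0.015 -1.    -0.   ]
 [ 0.002  0.    -1.   ]]
```

View pics/w2.png

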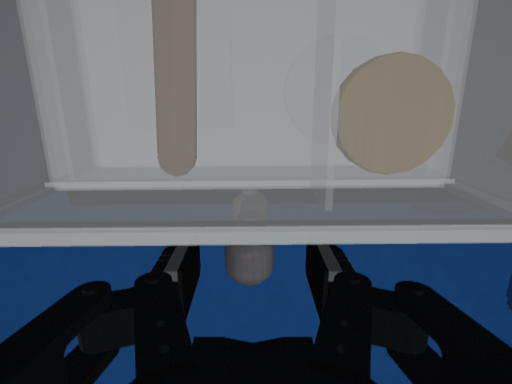

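The knob head, at about (249,262), sits between the open pads. Close on it.

{"api": "move_arm", "payload": {"rows": [0, 0, 0.05, 0, 0, 0, 1, 0, 0, 0, 0, 0, 0, 1, 0, 0, 0, 0, 0, 0, 1, 0, 0, 0, 0, 0, 0, 1, 0, 0, 0, 0, 0, 0, 1]}}

```text
time: 4.08
tcp_pos: [0.5323, 0.0774, 0.0941]
tcp_rot: [-3.14, -0.026, -0.001]
contact_force: [-0.3, 5.3, 5.6]
finger_gap: 0.0194
```

{"api": "move_arm", "payload": {"rows": [-0.08, 0, 0, 0, 0, 0, 1, -0.16, 0, 0, 0, 0, 0, 1, -0.16, 0, 0, 0, 0, 0, 1, -0.16, 0, 0, 0, 0, 0, 1, -0.16, 0, 0, 0, 0, 0, 1, -0.16, 0, 0, 0, 0, 0, 1, -0.16, 0, 0, 0, 0, 0, 1, -0.16, 0, 0, 0, 0, 0, 1, -0.16, 0, 0, 0, 0, 0, 1, -0.16, 0, 0, 0, 0, 0, 1, -0.08, 0, 0, 0, 0, 0, 1, 0, 0, 0, 0, 0, 0, 1]}}

```text
time: 5.58
tcp_pos: [0.4359, 0.0752, 0.0941]
tcp_rot: [3.141, 0.026, 0.001]
contact_force: [-1.6, 4.2, 7.7]
finger_gap: 0.0194
```

{"api": "move_arm", "payload": {"rows": [-0.05, 0, 0, 0, 0, 0, 1, -0.05, 0, 0, 0, 0, 0, 1, 0, 0, 0, 0, 0, 0, 1]}}

```text
time: 5.95
tcp_pos: [0.4301, 0.075, 0.0941]
tcp_rot: [3.141, 0.026, 0.001]
contact_force: [-1.8, 3.9, 7.0]
finger_gap: 0.0191
```

{"api": "move_arm", "payload": {"rows": [-0.05, 0, 0, 0, 0, 0, 1, -0.05, 0, 0, 0, 0, 0, 1, 0, 0, 0, 0, 0, 0, 1]}}

```text
time: 6.32
tcp_pos: [0.4243, 0.0749, 0.0941]
tcp_rot: [3.141, 0.026, 0.002]
contact_force: [-0.8, 3.9, 6.3]
finger_gap: 0.0196
```

```bash
python3 - <<'E'
from h import *
s=st(); f=grab("top"); cv2.imwrite("pics/t2.png",f["image"]); np.save("t2.npy",f,allow_pickle=True)
E
```

```text
{'time': 6.325, 'tcp_pos': [0.424, 0.075, 0.094], 'tcp_rot': [3.141, 0.026, 0.002], 'contact_force': [-0.751, 3.858, 6.306], 'finger_gap': 0.02, 'joint_positions': [-0.107, -0.031, 2.126, -0.0, 1.045, 1.447]}
[[ 1.     0.017  0.001]
 [ 0.017 -1.    -0.   ]
 [ 0.001  0.    -1.   ]]
```

{"api": "move_arm", "payload": {"rows": [-0.05, 0, 0, 0, 0, 0, 1, 0, 0, 0, 0, 0, 0, 1, 0, 0, 0, 0, 0, 0, 1]}}

```text
time: 6.75
tcp_pos: [0.4242, 0.0749, 0.0942]
tcp_rot: [-3.141, -0.025, -0.015]
contact_force: [12.6, 5.6, -6.6]
finger_gap: 0.0195
```

{"api": "move_arm", "payload": {"rows": [-0.05, 0, 0, 0, 0, 0, 1, 0, 0, 0, 0, 0, 0, 1, 0, 0, 0, 0, 0, 0, 1]}}

```text
time: 7.12
tcp_pos: [0.424, 0.0748, 0.0943]
tcp_rot: [-3.141, -0.023, -0.027]
contact_force: [26.8, 7.3, -20.3]
finger_gap: 0.0194
```

```bash
python3 - <<'E'
from h import *
s=st(); f=grab("top"); g=grab("wrist"); cv2.imwrite("pics/t3.png",np.hstack([cv2.resize(f["image"][90:330,110:260],(375,600),interpolation=2),cv2.resize(g["image"],(425,319))[:1].repeat(1,0)]) if 0 else np.hstack([cv2.resize(f["image"][90:330,110:260],(360,576),interpolation=2),np.vstack([cv2.resize(g["image"],(440,330)),np.zeros((246,440,3),np.uint8)])])); np.save("t3.npy",f,allow_pickle=True); np.save("w3.npy",g,allow_pickle=True)
E
```

```text
{'time': 7.125, 'tcp_pos': [0.424, 0.075, 0.094], 'tcp_rot': [-3.141, -0.023, -0.027], 'contact_force': [26.849, 7.312, -20.345], 'finger_gap': 0.019, 'joint_positions': [-0.109, -0.045, 2.139, 0.003, 1.031, 1.445]}
[[ 1.     0.015  0.017]
 [ 0.015 -1.     0.001]
 [ 0.017 -0.    -1.   ]]
```

View pics/t3.png

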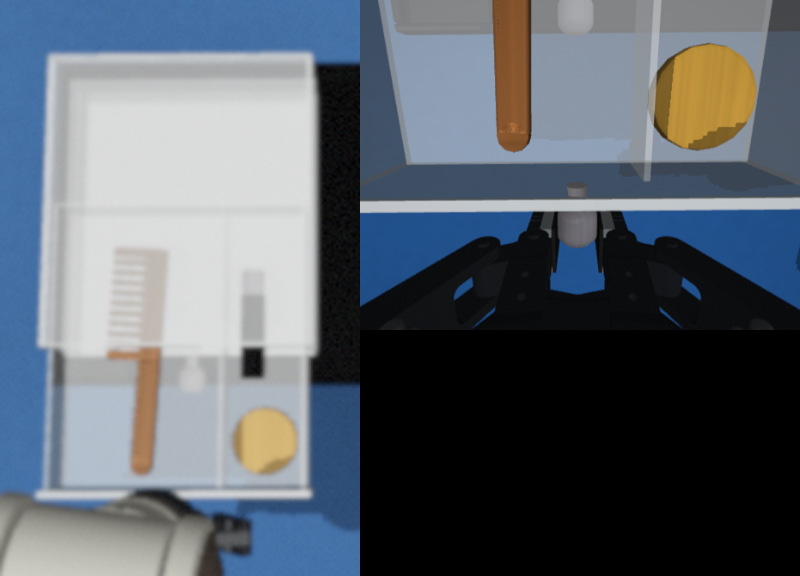

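Drawer at its stop (x force rose to 27 N with no motion); the comb lies in the open part, handle tip near (142,470) in the crop. Release and rise.

{"api": "move_arm", "payload": {"rows": [0.08, 0, 0, 0, 0, 0, 1, 0, 0, 0, 0, 0, 0, -0.2, 0, 0, 0, 0, 0, 0, -0.2, 0, 0, 0, 0, 0, 0, -0.2, 0, 0, 0, 0, 0, 0, -0.2, 0, 0, -0.4, 0, 0, 0, -0.2, 0, 0, -0.6, 0, 0, 0, -0.2, 0, 0, -0.6, 0, 0, 0, -0.2, 0, 0, -0.6, 0, 0, 0, -0.2, 0.2, -0.4, 0, 0, 0, 0, -0.2, 0, 0, 0, 0, 0, 0, -0.2, 0, 0, 0, 0, 0, 0, -0.2]}}

```text
time: 8.72
tcp_pos: [0.4337, 0.0989, 0.2249]
tcp_rot: [3.141, 0.027, -0.002]
contact_force: [-0.4, -0.0, 0.1]
finger_gap: 0.0513
```

```bash
python3 - <<'E'
from h import *
s=st(); f=grab("wrist"); cv2.imwrite("pics/w4.png",f["image"]); np.save("w4.npy",f,allow_pickle=True)
im=f["image"].astype(int); m=((im[...,2]-im[...,0]>60)).astype(np.uint8)*255
for c in cv2.findContours(m,0,2)[0]:
    if cv2.contourArea(c)<300: continue
    x,y,w,h=cv2.boundingRect(c); print("blob",x,y,w,h)
    mm=np.zeros_like(m); cv2.drawContours(mm,[c],-1,255,-1)
    for v in range(y+2,y+h,max(4,h//7)):
        u=np.nonzero(mm[v])[0]; P=on_z(f,[[u.min(),v],[u.max()+1,v]],.075); print(v,u.min(),u.max(),P.mean(0).round(4),"w",round(np.linalg.norm(P[1]-P[0]),4))
E
```

```text
{'time': 8.725, 'tcp_pos': [0.434, 0.099, 0.225], 'tcp_rot': [3.141, 0.027, -0.002], 'contact_force': [-0.446, -0.02, 0.135], 'finger_gap': 0.051, 'joint_positions': [-0.048, -0.171, 1.972, -0.0, 1.342, 1.505]}
[[ 1.     0.017 -0.002]
 [ 0.017 -1.    -0.   ]
 [-0.002  0.    -1.   ]]
blob 328 88 62 64
90 349 372 [0.514  0.0104 0.075 ] w 0.0198
99 336 383 [0.5069 0.0104 0.075 ] w 0.0399
108 331 388 [0.4997 0.0096 0.075 ] w 0.0486
117 328 389 [0.4923 0.0097 0.075 ] w 0.0523
126 328 388 [0.4849 0.0093 0.075 ] w 0.0519
135 330 384 [0.4773 0.0093 0.075 ] w 0.0471
144 336 375 [0.4696 0.0097 0.075 ] w 0.0345
blob 200 9 55 144
11 234 254 [0.5706 0.1072 0.075 ] w 0.0163
31 200 254 [0.5563 0.1204 0.075 ] w 0.0433
51 233 253 [0.542  0.1077 0.075 ] w 0.0168
71 232 252 [0.5269 0.1083 0.075 ] w 0.0171
91 232 251 [0.5114 0.1086 0.075 ] w 0.0165
111 231 250 [0.4954 0.1093 0.075 ] w 0.0168
131 231 249 [0.4788 0.1096 0.075 ] w 0.0162
151 235 244 [0.4617 0.1099 0.075 ] w 0.0087
```

View pics/w4.png

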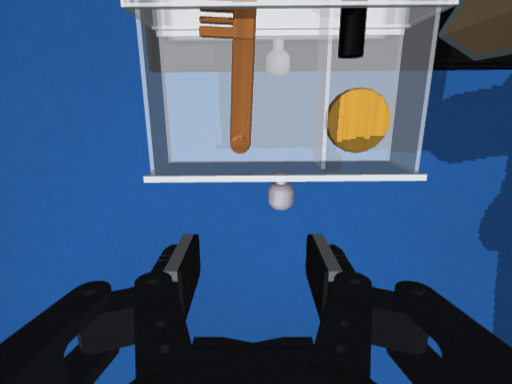

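Wrist view: handle tip at (240,152), handle centre line at column ~241, about 60 px clear on its near side; drawer open, knob at (281,196).

{"api": "move_arm", "payload": {"rows": [0, 0, 0, 0, 0, 2.5, -0.2, 0.54, -0.1, 0, 0, 0, 0, -0.2, 0.54, -0.1, 0, 0, 0, 0, -0.2, 0, 0, 0.5, 0, 0, 0, -0.2, 0, 0, 0.5, 0, 0, 0, -0.2, 0, 0, 0.5, 0, 0, 0, -0.2, 0, 0, 0.4, 0, 0, 0, -0.2, 0, 0, 0.3, 0, 0, 0, -0.2, 0, 0, 0.1, 0, 0, 0, -0.2, 0, 0, 0, 0, 0, 0, -0.2, 0, 0, 0, 0, 0, 0, -0.2]}}

```text
time: 10.15
tcp_pos: [0.5002, 0.1094, 0.0885]
tcp_rot: [3.141, -0.042, 0.003]
contact_force: [0.7, 1.2, -0.5]
finger_gap: 0.0511
```

```bash
python3 - <<'E'
from h import *
s=st(); f=grab("wrist"); cv2.imwrite("pics/w5.png",f["image"])
E
```

```text
{'time': 10.15, 'tcp_pos': [0.5, 0.109, 0.089], 'tcp_rot': [3.141, -0.042, 0.003], 'contact_force': [0.729, 1.198, -0.493], 'finger_gap': 0.051, 'joint_positions': [-0.021, 0.185, 1.907, -0.0, 1.047, 1.577]}
[[ 1.    -0.027  0.002]
 [-0.027 -1.    -0.   ]
 [ 0.002  0.    -1.   ]]
```

View pics/w5.png

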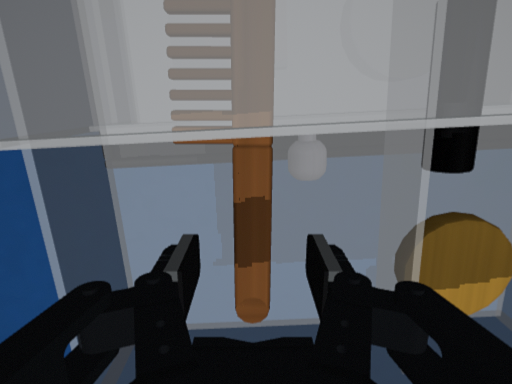

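The handle (column 253) lies between the pads, clear of everything. Lower slightly and close.

{"api": "move_arm", "payload": {"rows": [0, 0, 0.06, 0, 0, 0, -0.2, 0, 0, 0, 0, 0, 0, -0.2, 0, 0, 0, 0, 0, 0, 1, 0, 0, 0, 0, 0, 0, 1, 0, 0, 0, 0, 0, 0, 1, 0, 0, 0, 0, 0, 0, 1, 0, 0, 0, 0, 0, 0, 1]}}

```text
time: 11.08
tcp_pos: [0.4997, 0.1094, 0.0842]
tcp_rot: [-3.141, 0.042, -0.001]
contact_force: [0.4, -0.4, 3.7]
finger_gap: 0.0164
```

{"api": "move_arm", "payload": {"rows": [0, 0, -0.07, 0, 0, 0, 1, 0.02, 0, -0.17, 0, -4, 0, 1, 0.02, 0, -0.17, 0, -4, 0, 1, 0.02, 0, -0.17, 0, -4, 0, 1, 0.02, 0, -0.17, 0, -4, 0, 1, 0.02, 0, -0.17, 0, -4, 0, 1, 0, 0, 0, 0, 0, 0, 1, 0, 0, 0, 0, 0, 0, 1]}}

```text
time: 12.08
tcp_pos: [0.5117, 0.1092, 0.137]
tcp_rot: [-3.089, 0.041, 0.545]
contact_force: [-1.0, -0.1, -0.5]
finger_gap: 0.0158
```

```bash
python3 - <<'E'
from h import *
s=st(); f=grab("scene"); g=grab("wrist"); cv2.imwrite("pics/s6.png",np.hstack([cv2.resize(f["image"][60:260,200:400],(400,400),interpolation=2),cv2.resize(g["image"],(400,300))[:].copy() if 0 else cv2.copyMakeBorder(cv2.resize(g["image"],(400,300)),0,100,0,0,0)]))
E
```

```text
{'time': 12.075, 'tcp_pos': [0.512, 0.109, 0.137], 'tcp_rot': [-3.089, 0.041, 0.545], 'contact_force': [-1.023, -0.1, -0.475], 'finger_gap': 0.016, 'joint_positions': [-0.022, 0.395, 1.576, 0.002, 1.52, 1.575]}
[[ 0.939 -0.027 -0.342]
 [-0.025 -1.     0.009]
 [-0.342 -0.    -0.94 ]]
```

View pics/s6.png

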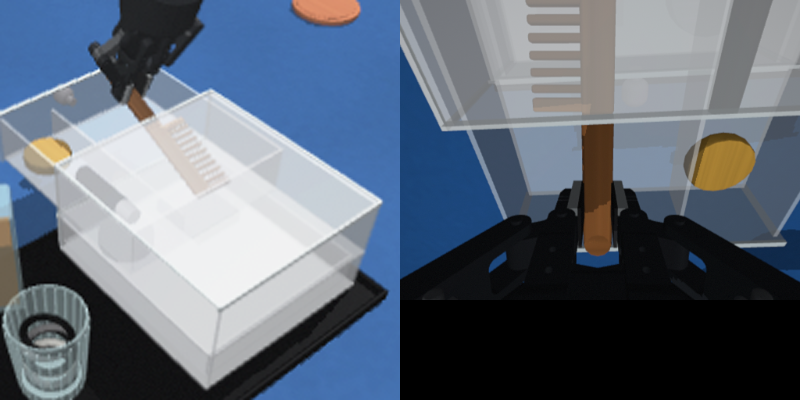

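The comb is tilted with the handle up, held in line with the gripper, its head under the panel without contact; forces are near zero. Draw it out along its own line.

{"api": "move_arm", "payload": {"rows": [-0.2, 0, 0, 0, 0, 0, 1, -0.25, 0, 0, 0, 0, 0, 1, -0.25, 0, 0, 0, 0, 0, 1]}}

```text
time: 12.55
tcp_pos: [0.4716, 0.1103, 0.1522]
tcp_rot: [-3.089, 0.041, 0.545]
contact_force: [-0.5, -0.1, -0.2]
finger_gap: 0.0161
```

{"api": "move_arm", "payload": {"rows": [-0.25, 0, 0, 0, 0, 0, 1, -0.25, 0, 0, 0, 0, 0, 1, -0.25, 0, 0, 0, 0, 0, 1, -0.25, 0, 0, 0, 0, 0, 1, -0.25, 0, 0, 0, 0, 0, 1, -0.2, 0, 0, 0, 0, 0, 1, 0, 0, 0, 0, 0, 0, 1]}}

```text
time: 13.42
tcp_pos: [0.3905, 0.1124, 0.1819]
tcp_rot: [-3.089, 0.041, 0.543]
contact_force: [0.8, 0.6, -1.0]
finger_gap: 0.0162
```

```bash
python3 - <<'E'
from h import *
s=st(); f=grab("top"); g=grab("wrist"); cv2.imwrite("pics/t7.png",np.hstack([cv2.resize(f["image"][90:330,110:260],(375,600),interpolation=2),cv2.copyMakeBorder(cv2.resize(g["image"],(424,318)),0,282,0,0,0)]))
E
```

```text
{'time': 13.425, 'tcp_pos': [0.391, 0.112, 0.182], 'tcp_rot': [-3.089, 0.041, 0.543], 'contact_force': [0.791, 0.615, -0.955], 'finger_gap': 0.016, 'joint_positions': [-0.021, 0.049, 1.888, 0.002, 1.553, 1.576]}
[[ 0.94  -0.027 -0.341]
 [-0.025 -1.     0.009]
 [-0.341 -0.    -0.94 ]]
```

View pics/t7.png

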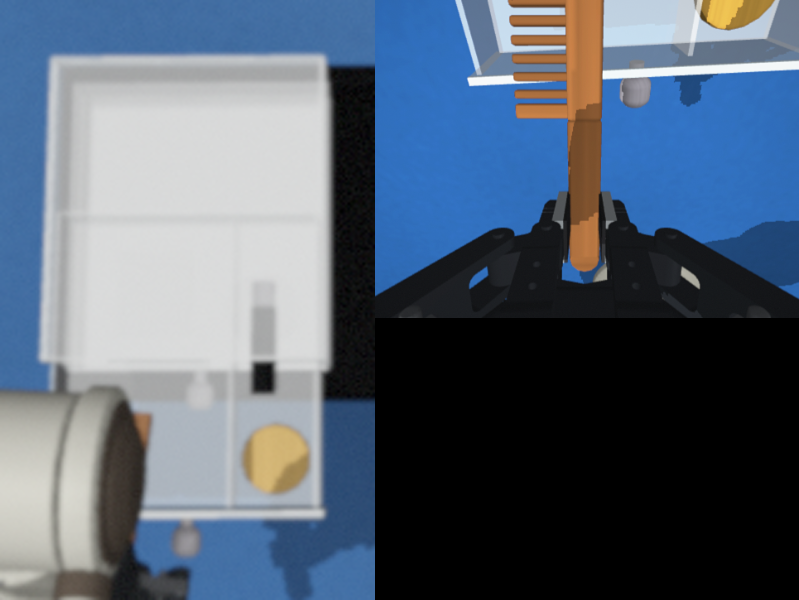

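The comb's head is clear of the panel edge. Lift straight up, then level.

{"api": "move_arm", "payload": {"rows": [-0.1, 0, -0.25, 0, 0, 0, 1, -0.15, 0, -0.4, 0, 0, 0, 1, -0.15, 0, -0.4, 0, 0, 0, 1, -0.15, 0, -0.4, 0, 0, 0, 1, -0.1, 0, -0.3, 0, 0, 0, 1, 0, 0, 0, 0, 4, 0, 1, 0, 0, 0, 0, 4, 0, 1, 0, 0, 0, 0, 4, 0, 1, 0, 0, 0, 0, 4, 0, 1, 0, 0, 0, 0, 4, 0, 1, 0, 0, 0, 0, 0, 0, 1, 0, 0, 0, 0, 0, 0, 1]}}

```text
time: 15.02
tcp_pos: [0.3907, 0.1123, 0.2942]
tcp_rot: [3.141, -0.042, -0.001]
contact_force: [-0.0, -0.3, 0.1]
finger_gap: 0.0157
```

```bash
python3 - <<'E'
from h import *
s=st(); f=grab("scene"); cv2.imwrite("pics/s8.png",f["image"]); np.save("s8.npy",f,allow_pickle=True)
g=grab("wrist"); im=g["image"].astype(int); m=(im[...,2]-im[...,0]>60)
v,u=np.nonzero(m&(g["z_map"]>0)&(g["z_map"]<.3)); P=depthpt(g,np.c_[u,v]); 
P=P[P[:,2]>.2]; print(len(P),P.min(0),P.max(0)); k=np.polyfit(P[:,0],P[:,2],1); print("slope deg",np.degrees(np.arctan(k[0])), "z ends",np.polyval(k,[P[:,0].min(),P[:,0].max()]))
t=grab("top"); np.save("t8.npy",t,allow_pickle=True); t0=np.load("top0.npy",allow_pickle=True).item()
d=cv2.absdiff(t["image"],t0["image"]).max(2)[140:250,262:352]; print("bystander diff px>40:",(d>40).sum())
E
```

```text
{'time': 15.025, 'tcp_pos': [0.391, 0.112, 0.294], 'tcp_rot': [3.141, -0.042, -0.001], 'contact_force': [-0.049, -0.329, 0.125], 'finger_gap': 0.016, 'joint_positions': [-0.019, -0.334, 1.967, -0.0, 1.509, 1.578]}
[[ 1.    -0.027 -0.   ]
 [-0.027 -1.     0.   ]
 [-0.     0.    -1.   ]]
17412 [0.35128435 0.10077131 0.28077237] [0.49882473 0.14563638 0.28676755]
slope deg -0.49575620084542066 z ends [0.28496768 0.28369105]
bystander diff px>40: 0
```

View pics/s8.png

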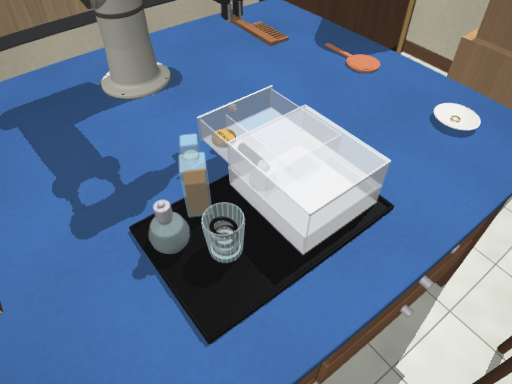

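The comb is level in the gripper at about z 0.28 m, the top drawer is open, the lower one is shut and the bystanders haven't moved. Hand in.

```bash
python3 -c "
from h import *
print(close_job())"
```

```text
the job is handed in; nothing more can be done
None
```

The job is done and handed in at about 15 s on the robot's clock. The gripper is holding the comb level in the air.

- **Drawer:** I gripped the knob and pulled the top drawer about 108 mm until it stopped moving. The pull force rose to 27 N with no further travel.
- **Comb:** I gripped the handle, lifted it slightly and tilted it 20° handle up, pivoting about the head end. I drew it out along its own line, lifted it clear and levelled it. Force readings taken between the tilt and draw moves were about 1 N, and no prying against the top panel showed in them or in the pictures.

**Last checks:**
- The comb slopes about 0.5° and its upper face is at about z 0.284 m. That is roughly 15 cm above the unit's top at 0.128 m. The wrist camera saw the comb only to x = 0.50 m, so the last few centimetres of the head are extrapolated.
- The top view shows no change around the bottle, flask and tumbler since the start.
- In the last scene picture the top drawer is still open. The lower drawer's front is not visible there; I never touched it, and in the last top view its knob looked in place.

No check failed. The opening reads about 16 mm on the 18 mm handle and about 19 mm on the 22 mm knob, so I took the readings as running 2–3 mm low.

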